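# Unlatch and open the studio tool chest

### The job

Open the grey tool chest on the work table so that the modelling tools can be reached: gently lift the paddle latch on its lid, with the lid still shut, until you feel the latch reach its stop, then swing the lid up by at least 65 degrees and let go, so that the lid stands open and the paddle drops back flat. Do not force the latch against its stop or wrench the lid while it is still caught, and leave the things around the chest where they are.

Things in the scene. Friction and masses are not known exactly. Their poses are not given: they have to be found in the camera images.
- chest: Grey steel tool chest, fixed, 220 mm (its x) by 260 mm (its y) by 110 mm tall without lid. Origin: centre of the underside; z up. The lid's hinge is along its +x side, the lid's free edge is its -x side. It stands turned so that the hinge side is on the robot's left (+y, give or take 23 degrees), the free edge on its right.
- lid_hinge (a point): Middle of the lid's hinge line, which runs along the chest's y axis on its +x rim, 110 mm above the table.
- lid (a joint): Lid angle, rad: 0 shut, grows as the free edge rises, end stop at 1.8. Lid: grey plate, 220 mm (hinge to free edge) x 260 mm x 6 mm, its underside level with the hinge line, about 0.3 kg. A stiff friction hinge: it stays at whatever angle it is left; swinging it takes up to 10 N at the grip bar, at right angles to the lid.
- paddle (a joint): Paddle angle relative to the lid, rad: 0 lying down, grows as the grip bar is lifted; a spring returns it. The spring takes 2 N at the bar at 0 and 5 N at 0.6. The pawl comes free somewhere from 0.15 to 0.55, and 0.08 to 0.13 further it meets a firm stop (felt from 0.23 to 0.68): this differs each time and cannot be seen. With the lid past 0.3 the limit is 0.75.
- paddle_pin (a point): Middle of the paddle's hinge pin, parallel to the lid's hinge, 185 mm from the lid's hinge line towards the free edge and 14 mm above the lid's underside (8 mm above its top face). It moves with the lid.
- paddle_bar (a point): Centre of the paddle's grip bar: round steel bar 10 mm thick, 66 mm long, parallel to the lid's hinge, between two side arms 58 mm apart, so it can be pinched from above across the bar and turns between the fingers. With the paddle down it lies 65 mm from the pin towards the lid's hinge, 24 mm higher than the pin and 32 mm above the lid's top face.
- pawl: Steel pawl fixed to the paddle, hidden inside the shut chest: shank 38 mm down from the paddle's pin, toe 24 mm towards the free edge, under a lip that holds the lid shut. Lifting the paddle draws the toe from under the lip, then the shank meets the stop. Origin on the pin. More than 35 N on it, from lip or stop, forces the latch; 10 N at the bar on the stop gives about 18 N.
- mould_waisted: Turned bare-wood mould with a waist, 68 mm across, 160 mm tall, standing by the chest's free edge. Not part of the job. Origin: centre of its underside.
- mould_barrel: Turned bare-wood barrel-shaped mould, 68 mm across, 130 mm tall, standing by the chest's free edge. Not part of the job. Origin: centre of its underside.
- tub: White plastic tub with lid, 100 mm across, 100 mm tall, left of the chest. Not part of the job. Origin: centre of its underside.
- bowl: White ceramic bowl, 120 mm across, 50 mm tall, left of the chest. Not part of the job. Origin: centre of its underside.
- glue_jar: Small white jar with black cap, 56 mm across, 90 mm tall, far left. Not part of the job. Origin: centre of its underside.
- brush: Hand brush lying flat on the right side of the table. Not part of the job. Origin under its middle.

How it is judged:
By the outcome, as a careful person would: the job done as asked, in the order asked, and still so for the second after the job is handed in, with the robot touching nothing.
It also fails if it takes over 70 s, if anything falls off the work surface, if the arm or the gripper's body presses on something with over 40 N, if the wrist force passes 120 N, or if a joint passes its speed limit or range.

### The arm

A 6-joint arm with a two-finger parallel gripper is mounted at the origin on the work surface. World frame = base frame: x ahead of the robot, y to its left, z up, the work surface at z = 0. Lengths are in mm, angles in rad, forces in N, time in s.
With the tool pointing down it reaches from about 400 to 925 mm from the base axis. Payload 12.5 kg.
Tool frame: the origin (TCP) lies midway between the tips of the shut fingers; the grasp point (between the pads) lies 19 mm behind it (env.pinch_z is the z of the grasp point in the tool frame, in mm); z points along the fingers, y is the line along which they close (so a half turn about z gives the same grasp; the last joint's range is limited). The gripper opens to 95 mm and grips with 3 to 60 N. Pads are 20 mm wide; open, the fingers measure 119 mm over their backs; the gripper's body (75 mm by 180 mm) begins 59 mm behind the grasp point.
Start: joints at [1.147, 0.491, 1.559, -0, 1.092, -0.106], TCP at [195.282, 593.727, 214.661] pointing down, gripper open.
Joint ranges: [-3.1, 3.1], [-0.84, 2.19], [0.05, 2.79], [-1.13, 4.28], [0.06, 2.93], [-2.69, 2.69]. Speed limits (rad/s): [2.22, 2.22, 2.79, 3.14, 3.14, 3.14].

### API

Orientations are given as [roll, pitch, yaw] about the fixed x, y, z axes, in that order (R = Rz(yaw) Ry(pitch) Rx(roll)).
In Python, from cell import env, eyes gives the robot as it stands.
- The arm moves only by the shell command python3 -m inch 'ROWS'. ROWS is JSON, a list of rows, each a list of 3 entries, a list of its own where there are three numbers: the shift along the tool's x, y, z in units of 60 mm (1.0 is 60 mm), then the turn about the tool's z in units of 5 degrees (1.0 is 5 degrees), then the closure, from -1 (fully open) to 1 (shut). In form: [[[tx, ty, tz], turn, claw], ...]. A call has exactly 10 rows; each row shifts and turns the commanded pose from where the row before left it, along the tool's axes as they then stand; what a row does not reach is not made up. A row lasts 1/8 s, in which the tool goes at most 62.5 mm and 10.7 degrees, less where a joint would pass 70% of its speed; a pose out of reach is approached as far as the arm can. A call is refused whole if a number of a shift passes 1 or a number of a turn 1, either way. A call with a gripper value outside its range is refused whole. The fingers move at their own pace and stop on an object; the grip force is fixed at half the most. Time passes only in rows, so rows that do not move let the fingers close, or fill a call up. It gives the time, the measured TCP pose, the force, the opening and the grip force at its end, in the units of the state.
- env.state(): the state, without advancing time (a new reading comes with each control period).
- eyes.read_camera(name): name is "scene" or "top" or "wrist"; returns a dict with "pixels" (384x512x3 uint8, red, green, blue), "fx", "fy", "cx", "cy" (pixels), "extrinsics" (4x4, takes a point from world to camera coordinates). Camera axes: x right, y down, z forward; pixel columns grow to the right and rows downward; lengths in mm; the calibration is good to about 2 mm. A picture is of the moment at which its call begins. There is no depth.
- env.job_done(): hands the job in; it is judged then, once.
Trained networks look in a picture, given as the dict that the camera call returned (one of the last four; its "shot" number tells which), for a name from the list of things; names that differ only in an ending like _2 or _b are one class to them, and where a whole thing is asked for, a point or a joint stands for the part that bears it (a point fixed in the world has none). Each returns a list of dicts, best first, with "score" (0 to 1); they miss things now and then, are a little off and sometimes report something else, mostly with a low value. They report only what shows in the picture. A call takes as long as a camera call.
- eyes.boxes_of(name, picture): "centre" ([row, column] in pixels, amid what is visible of it).
- eyes.cut_out(name, picture): "mask" (384x512 bool, what is visible of it) and "centre" ([row, column] in pixels, amid what is visible of it).
- eyes.spot_point(name, picture): "centre" ([row, column] in pixels: a listed point, or the origin of a listed thing).
The state is a dict: "t": time; "joints": joint angles; "qvel": joint speeds; "tau": joint torques, N m; "eef_pos": TCP position; "tcp_rot": TCP orientation; "ft_force": force on the tool from outside, world axes, zero at the start; "moment": the same for the moment, N m; "opening": opening from 0.0 (shut) to 1.0 (fully open); "grip_force": force on a finger pad.
Only numpy, scipy, OpenCV 4.12 (cv2) and the standard library are available. Lean on these libraries where they do the work, as an engineer would, in place of code of your own. Each camera call takes 0.05 s, during which the arm holds its last target. There are 200 camera calls.

## Working session

There is one attempt and no reset: what is moved stays moved. The work goes in short steps, Python scripts to look and compute and a shell command to move; the robot and the scene stay as the last step left them, time stands still between calls to the robot, and variables do not carry over. Pictures are saved under pics/ and viewed, at most 10 in all, crops included, and the job is handed in when it is done.

```bash
ls; mkdir -p pics; cat > h.py <<'E'
import numpy as np,cv2
from cell import env,eyes
from scipy.spatial.transform import Rotation as R
def ray(p,rc):
    E=np.array(p["extrinsics"]);r,c=rc
    d=np.array([(c-p["cx"])/p["fx"],(r-p["cy"])/p["fy"],1.]);d=E[:3,:3].T@d
    return -E[:3,:3].T@E[:3,3],d/np.linalg.norm(d)
def tri(rays):
    A=np.zeros((3,3));b=np.zeros(3)
    for o,d in rays:
        M=np.eye(3)-np.outer(d,d);A+=M;b+=M@o
    x=np.linalg.solve(A,b)
    return x,[round(float(np.linalg.norm((np.eye(3)-np.outer(d,d))@(x-o))),1) for o,d in rays]
def onz(p,rc,z):
    o,d=ray(p,rc);return o+d*(z-o[2])/d[2]
def save(p,n): cv2.imwrite(f"pics/{n}.png",p["pixels"][:,:,::-1])
E
python3 - <<'E'
from h import *
P={n:eyes.read_camera(n) for n in("scene","top","wrist")}
for n,p in P.items():
    save(p,n+"0"); print(n,np.round(ray(p,(192,256)),2).tolist())
for k in("paddle_bar","paddle_pin","lid_hinge","chest","mould_waisted","mould_barrel","tub","bowl","glue_jar"):
    rs=[]
    for n,p in P.items():
        s=eyes.spot_point(k,p)
        if s: print(k,n,np.round(s[0]["centre"],1),round(s[0]["score"],2)); 
        if s and s[0]["score"]>.3: rs.append(ray(p,s[0]["centre"]))
    if len(rs)>1: x,e=tri(rs);print("  ",x.round(1),e)
print(env.state(),env.pinch_z)
v=np.hstack([cv2.resize(P[n]["pixels"],(400,300)) for n in("scene","top")]);cv2.imwrite("pics/a.png",v[:,:,::-1])
E
```

```text
pics
scene [[1209.84, 688.89, 1520.36], [-0.38, -0.42, -0.82]]
top [[475.19, -32.77, 1339.85], [0.09, -0.0, -1.0]]
wrist [[126.81, 615.99, 384.06], [0.26, -0.09, -0.96]]
paddle_bar scene [179.6 256.8] 0.75
paddle_bar top [209.5 259. ] 0.69
   [526.  -46.8 151.3] [4.5, 4.5]
paddle_pin scene [171.1 239.9] 0.74
paddle_pin top [208.9 281.3] 0.7
   [ 532.  -124.3  132.2] [12.0, 12.0]
lid_hinge scene [205.4 281.9] 0.84
lid_hinge top [213.8 219.8] 0.84
   [517.6  81.4 113.2] [5.3, 5.3]
chest scene [203.7 258.1] 0.89
chest top [211.3 256.2] 0.61
   [526.2 -38.1  -1.5] [4.8, 4.8]
mould_waisted scene [166.9 240.3] 0.94
mould_waisted top [226.9 314. ] 0.56
   [ 457.9 -237.5  -11. ] [4.8, 4.8]
mould_barrel scene [186.  210.3] 0.79
mould_barrel top [186.4 303.1] 0.63
   [ 614.9 -213.1   19.8] [13.2, 13.2]
tub scene [285.4 341.8] 0.59
tub top [211.6 127.4] 0.95
   [540.6 420.2   4.1] [8.6, 8.6]
bowl scene [257.8 371.9] 0.7
bowl top [253.8 130.9] 0.76
bowl wrist [321.1 182.5] 0.73
   [3.835e+02 4.167e+02 1.000e-01] [0.9, 1.0, 0.7]
glue_jar scene [288.9 307.4] 0.63
glue_jar top [183.9 150.8] 0.76
   [637.3 342.1 -10.2] [5.3, 5.3]
{'t': 1.5, 'joints': array([ 1.14742743e+00,  4.90860614e-01,  1.55889895e+00, -1.51639123e-05,
        1.09169790e+00, -1.05595867e-01]), 'qvel': array([ 8.18865578e-05,  2.23343608e-04, -1.30862137e-03,  4.82467509e-04,
        7.96259903e-05,  1.96887688e-03]), 'tau': array([ 3.90281139e-04, -6.12474561e+01, -2.58430338e+01,  6.93528866e-02,
        4.46932053e-02, -3.27786370e-05]), 'eef_pos': array([195.26906943, 593.73123446, 214.68578639]), 'tcp_rot': array([3.14145964e+00, 2.76314694e-05, 2.82382661e+00]), 'ft_force': array([-0.26340538,  0.49711283,  0.36141631]), 'moment': array([0.02311952, 0.00237618, 0.0406495 ]), 'grip_force': 0.0, 'opening': 1.0021874016453944} -18.8
```

View pics/a.png

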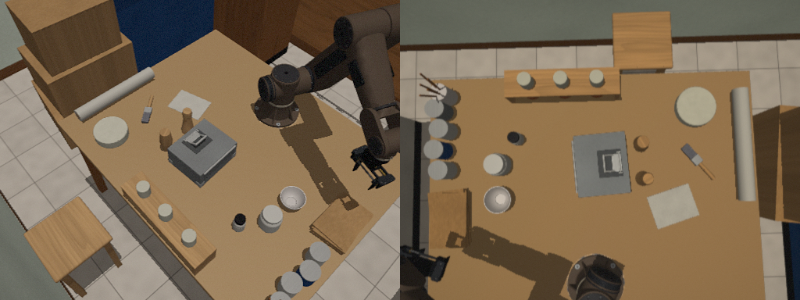

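The pictures show the chest near the top view's centre. The paddle is at about (612,160) in the composite, with the two moulds to its right (-y) and the bowl, tub and jar far to its left.

```bash
python3 -m inch '[[[0,0,-0.3],-0.9,-1],[[0,0,-0.3],-0.9,-1],[[0,0,-0.3],-0.9,-1],[[0,0,-0.3],-0.9,-1],[[0,0,-0.3],-0.9,-1],[[-0.31,-0.74,0],0,-1],[[-0.31,-0.74,0],0,-1],[[-0.31,-0.74,0],0,-1],[[-0.31,-0.74,0],0,-1],[[-0.31,-0.74,0],0,-1]]'
python3 -m inch '[[[-0.31,-0.74,0],0,-1],[[-0.31,-0.74,0],0,-1],[[-0.31,-0.74,0],0,-1],[[-0.31,-0.74,0],0,-1],[[-0.31,-0.74,0],0,-1],[[-0.31,-0.74,0],0,-1],[[-0.31,-0.74,0],0,-1],[[-0.31,-0.74,0],0,-1],[0,0,0],[[0,0,0],0,-1]]' ; python3 -m inch '[[[-0.31,-0.74,0],0,-1],[[-0.31,-0.74,0],0,-1],[[-0.31,-0.74,0],0,-1],[[-0.31,-0.74,0],0,-1],[[-0.31,-0.74,0],0,-1],[[-0.31,-0.74,0],0,-1],[[-0.31,-0.74,0],0,-1],[[-0.31,-0.74,0],0,-1],[[0,0,0],0,-1],[[0,0,0],0,-1]]'
cat > m.py <<'E'
from h import *
import pickle,os
p=eyes.read_camera("wrist");t=eyes.read_camera("top");s=eyes.read_camera("scene")
n=len([f for f in os.listdir("pics") if f.startswith("w_")]);save(p,f"w_{n}")
print(env.state()["eef_pos"].round(1),env.state()["tcp_rot"].round(3))
L=pickle.load(open("L.pkl","rb")) if os.path.exists("L.pkl") else {}
for k in("paddle_bar","paddle_pin","lid_hinge"):
    for nm,q in(("w",p),("t",t),("s",s)):
        d=eyes.spot_point(k,q)
        if d and d[0]["score"]>.3:
            L.setdefault(k,[]).append(ray(q,d[0]["centre"]));print(k,nm,np.round(d[0]["centre"],1),round(d[0]["score"],2),onz(q,d[0]["centre"],{"paddle_bar":148,"paddle_pin":124,"lid_hinge":110}[k]).round(1))
    if len(L.get(k,[]))>1:
        x,e=tri(L[k]);print("  =>",k,x.round(1),e)
pickle.dump(L,open("L.pkl","wb"))
for nm,q in(("w",p),("t",t)):
  for k in("lid","paddle"):
    d=eyes.cut_out(k,q)
    if d:
        c=max(cv2.findContours(d[0]["mask"].astype(np.uint8),0,2)[0],key=cv2.contourArea)
        b=cv2.boxPoints(cv2.minAreaRect(c));W=np.array([onz(q,(y,x),116 if k=="lid" else 148)[:2] for x,y in b])
        e=np.diff(np.vstack([W,W[:1]]),axis=0)
        print(nm,k,d[0]["score"],W.round(0).tolist(),"centre",W.mean(0).round(1),"len",np.linalg.norm(e,axis=1).round(),"ang",np.degrees(np.arctan2(e[:,1],e[:,0])).round(1))
E
python3 m.py
```

```text
t: 2.75
eef_pos: [305.1, 377.9, 304.8]
tcp_rot: [3.141, 0.0, -3.066]
ft_force: [1.3, 0.3, -0.8]
opening: 0.998
grip_force: 0.0
t: 4.0
eef_pos: [479.3, 36.4, 304.6]
tcp_rot: [3.141, -0.0, -3.067]
ft_force: [-0.2, 0.5, 0.4]
opening: 1.004
grip_force: 0.0
[479.2  37.1 304.8] [ 3.141  0.    -3.065]
paddle_bar w [207.8 172.6] 0.88 [525.6 -53.9 148. ]
paddle_bar t [208.1 254.2] 0.88 [527.9 -28.4 148. ]
paddle_bar s [181.8 257.5] 0.59 [532.4 -42.6 148. ]
  => paddle_bar [528.2 -41.2 150.2] [12.4, 12.8, 4.9]
paddle_pin t [207.5 282.8] 0.57 [ 528.3 -121.4  124. ]
paddle_pin s [171.2 241.9] 0.49 [ 530.7 -132.6  124. ]
  => paddle_pin [ 531.3 -124.3  131.8] [4.8, 4.8]
lid_hinge w [193.7 280.7] 0.97 [511.1  69.6 110. ]
lid_hinge t [212.7 222.4] 0.63 [517.4  76.8 110. ]
lid_hinge s [203.6 281.2] 0.56 [516.3  69.  110. ]
  => lid_hinge [515.1  71.9 109.2] [4.2, 5.5, 3.2]
w lid 0.74 [[363.0, 292.0], [362.0, 312.0], [428.0, 331.0], [430.0, 310.0]] centre [395.9 311.4] len [20. 69. 21. 69.] ang [  94.2   16.1  -85.8 -164.7]
w paddle 0.77 [[487.0, -108.0], [479.0, -50.0], [559.0, -44.0], [568.0, -105.0]] centre [523.3 -76.9] len [58. 80. 62. 81.] ang [  98.3    4.4  -81.4 -178.1]
t lid 0.74 [[646.0, 82.0], [666.0, -142.0], [404.0, -163.0], [384.0, 56.0]] centre [524.9 -41.6] len [224. 263. 221. 263.] ang [ -84.8 -175.3   95.2    5.5]
t paddle 0.8 [[563.0, -43.0], [565.0, -114.0], [493.0, -116.0], [490.0, -46.0]] centre [527.9 -80. ] len [71. 72. 71. 72.] ang [ -88.  -178.4   92.     1.9]$[8][0]: bad value
```

View pics/w_0.png

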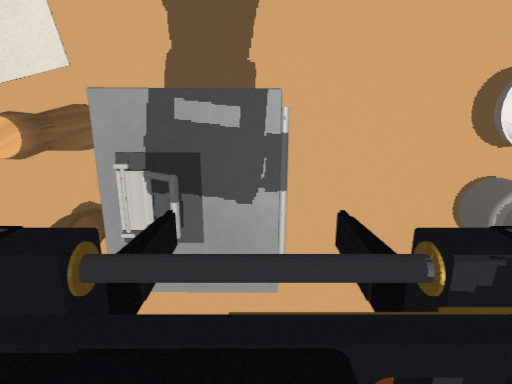

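```bash
python3 -m inch '[[[-0.15,-0.35,0],-0.2,-1],[[-0.15,-0.35,0],-0.2,-1],[[-0.15,-0.35,0],0,-1],[[-0.15,-0.3,0],0,-1],[[-0.15,0,0],0,-1],[[0,0,0],0,-1],[[0,0,0],0,-1],[[0,0,0],0,-1],[[0,0,0],0,-1],[[0,0,0],0,-1]]'; python3 m.py
```

```text
t: 6.05
eef_pos: [532.1, -39.8, 304.7]
tcp_rot: [-3.142, 0.0, -3.032]
ft_force: [-0.4, -0.0, 0.7]
opening: 0.998
grip_force: 0.0
[532.1 -39.9 304.7] [ 3.142  0.    -3.032]
paddle_bar w [168.  244.1] 0.85 [527.6 -53.1 148. ]
paddle_bar s [179.9 254.7] 0.62 [534.2 -56.1 148. ]
  => paddle_bar [529.4 -47.1 147.1] [7.9, 18.7, 3.8, 6.3, 10.1]
paddle_pin w [157.5 193.4] 0.7 [ 526.6 -113.   124. ]
paddle_pin s [170.9 242.3] 0.68 [ 528.6 -132.7  124. ]
  => paddle_pin [ 530.4 -121.9  131.5] [2.7, 7.3, 11.2, 6.2]
lid_hinge w [164.8 345.7] 0.96 [518.2  67.9 110. ]
lid_hinge t [212.9 221.5] 0.57 [516.8  79.8 110. ]
lid_hinge s [201.7 282.9] 0.61 [505.8  67.2 110. ]
  => lid_hinge [515.   72.2 115.3] [6.0, 4.7, 3.8, 6.3, 7.2, 5.9]
w lid 0.76 [[657.0, -166.0], [401.0, -160.0], [387.0, 58.0], [642.0, 94.0]] centre [521.8 -43.2] len [255. 218. 257. 260.] ang [178.6  93.7   8.2 -86.8]
w paddle 0.93 [[567.0, -110.0], [490.0, -112.0], [486.0, -50.0], [562.0, -45.0]] centre [526.2 -79.1] len [77. 62. 77. 66.] ang [-178.9   94.1    3.9  -86. ]
t lid 0.59 [[470.0, 48.0], [514.0, 38.0], [485.0, -97.0], [441.0, -87.0]] centre [477.5 -24.4] len [ 45. 138.  45. 138.] ang [ -12.  -102.2  167.5   77.8]
t paddle 0.71 [[492.0, -176.0], [490.0, -249.0], [433.0, -247.0], [435.0, -174.0]] centre [ 462.7 -211.8] len [73. 57. 73. 57.] ang [-91.6 177.6  88.4  -2.2]
```

The wrist picture shows the shut lid spanning columns 90–283 and rows 88–292. The bar runs from about (172,178) to (237,180) (row, column), and the hinge rod is at column 285.

```bash
python3 -c "
import cv2;a=cv2.imread('pics/w_1.png');cv2.imwrite('pics/w1c.png',cv2.resize(a[60:260,130:396],(798,600),interpolation=2))"
```

```text
(no output)
```

View pics/w1c.png

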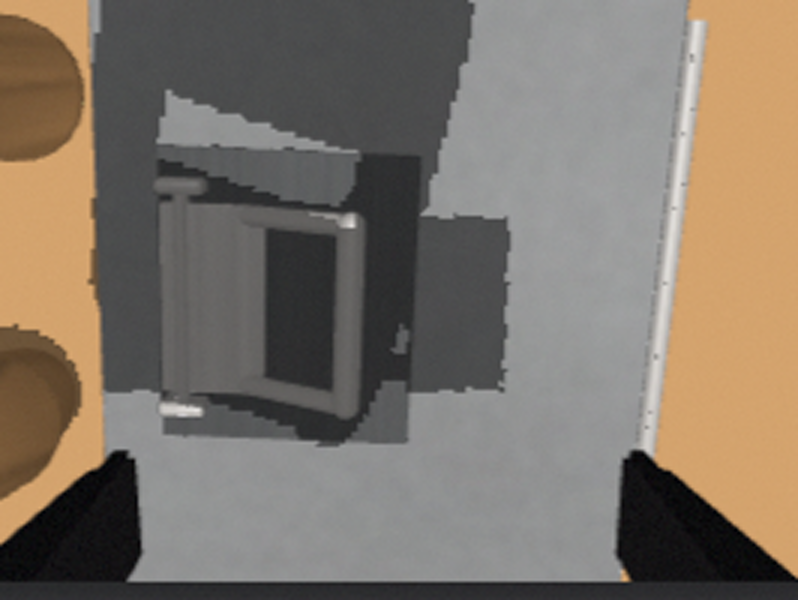

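Crop (scale 3, offset 130,60): the bar runs from (349,215) to (346,412), the pin rod from (181,185) to (181,410), and the hinge rod from (698,22) to (648,450).

```bash
python3 - <<'E'
from h import *
p=eyes.read_camera("wrist")
f=lambda x,y,z:onz(p,(60+y/3,130+x/3),z)
for n,a,b,z in(("bar",(349,215),(346,412),148),("pin",(181,185),(181,410),124),("hinge",(698,22),(648,450),110),("freeedge",(93,100),(104,400),116)):
    A,B=f(*a,z),f(*b,z);d=A-B;print(n,A.round(1),B.round(1),"mid",((A+B)/2).round(1),"len",np.linalg.norm(d).round(1),"ang",np.degrees(np.arctan2(d[1],d[0])).round(1))
# height of bar from hand-picked line centres in two wrist places (rays of view 0 are in L.pkl; rebuild with known camera shift)
T=env.state()["eef_pos"];yaw=env.state()["tcp_rot"][2]
E=np.array(p["extrinsics"]);o=-E[:3,:3].T@E[:3,3]
def v0(r,c):
    dy=-3.065-yaw;Q=R.from_euler('z',dy).as_matrix();_,d=ray(p,(r,c));return np.array([479.2,37.1,304.8])+Q@(o-T),Q@d
for n,a,b in(("bar",(60+313/3,130+347.5/3),(206,178.5)),("pin",(60+297/3,130+181/3),(200,125)),("hinge far end",(60+22/3,130+698/3),(108,286))):
    x,e=tri([ray(p,a),v0(*b)]);print(n,x.round(1),e)
print(T,yaw)
E
```

```text
bar [488.6 -54.8 148. ] [560.6 -48.6 148. ] mid [524.6 -51.7 148. ] len 72.2 ang -175.1
pin [ 486.5 -118.8  124. ] [ 574.3 -114.   124. ] mid [ 530.4 -116.4  124. ] len 87.9 ang -176.9
hinge [407.2  66.4 110. ] [575.1  78.6 110. ] mid [491.1  72.5 110. ] len 168.3 ang -175.8
freeedge [ 459.5 -154.8  116. ] [ 576.  -146.8  116. ] mid [ 517.8 -150.8  116. ] len 116.8 ang -176.1
bar [527.7 -51.2 132.1] [1.4, 1.4]
pin [ 528.9 -116.4  124. ] [0.1, 0.1]
hinge far end [407.7  66.2 111.5] [0.4, 0.4]
[532.14044423 -39.9041242  304.60567972] -3.031793807495207
```

```bash
python3 -m inch '[[[0.1,-0.19,0.1],0.35,0.4],[[0,0,0.35],0,0.4],[[0,0,0.4],0,0.4],[[0,0,0.4],0,0.4],[[0,0,0.4],0,0.4],[[0,0,0.35],0,0.4],[[0,0,0.3],0,0.4],[[0,0,0.05],0,0.4],[[0,0,0],0,0.4],[[0,0,0],0,0.4]]'
python3 - <<'E'
from h import *
p=eyes.read_camera("wrist");s=eyes.read_camera("scene");S=env.state();print(S["eef_pos"],S["tcp_rot"],S["opening"])
T=S["eef_pos"];E=np.array(p["extrinsics"])
def px(q,X):
    E=np.array(q["extrinsics"]);c=E[:3,:3]@X+E[:3,3];return (c[0]/c[2]*q["fx"]+q["cx"],c[1]/c[2]*q["fy"]+q["cy"])
print(px(p,T),px(s,T))
c,r=map(int,px(s,T));a=cv2.resize(s["pixels"][r-40:r+40,c-40:c+40],(400,400),interpolation=2)
b=cv2.resize(p["pixels"][60:260,130:396],(400,300),interpolation=2);b=cv2.copyMakeBorder(b,0,100,0,0,0)
cv2.imwrite("pics/d.png",np.hstack([a,b])[:,:,::-1])
E
```

```text
t: 8.15
eef_pos: [527.7, -52.1, 164.3]
tcp_rot: [-3.141, 0.001, -3.063]
ft_force: [1.0, -0.1, 0.1]
opening: 0.301
grip_force: 0.0
[527.61565929 -52.00027077 164.18306086] [-3.14133840e+00  9.73023027e-04 -3.06240800e+00] 0.3011183730375242
(np.float64(255.9817568774029), np.float64(229.80413734233989)) (np.float64(256.74902617095023), np.float64(176.99175957358875))
```

View pics/d.png

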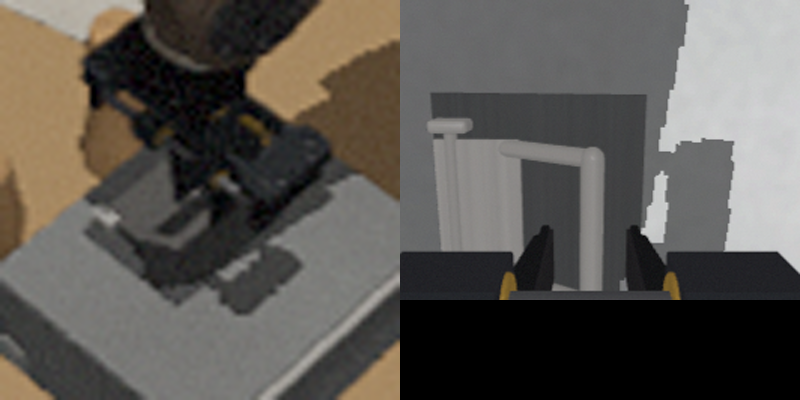

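The right-hand view shows the bar (x≈591) centred between the finger tips (551 and 629), and the outer finger clears the plate edge (524). I'll go down next.

```bash
python3 -m inch '[[[0,0,0.1],0,0.4],[[0,0,0.1],0,0.4],[[0,0,0.1],0,0.4],[[0,0,0.1],0,0.4],[[0,0,0.1],0,0.4],[[0,0,0.08],0,0.4],[[0,0,0],0,0.4],[[0,0,0],0,0.4],[[0,0,0],0,0.4],[[0,0,0],0,0.4]]'
```

```text
t: 9.5
eef_pos: [527.5, -51.9, 129.0]
tcp_rot: [3.142, 0.0, -3.062]
ft_force: [0.4, -0.5, 1.1]
opening: 0.299
grip_force: 0.0
```

```bash
python3 -m inch '[[[0,0,0],0,0.6],[[0,0,0],0,0.7],[[0,0,0],0,0.8],[[0,0,0],0,1],[[0,0,0],0,1],[[0,0,0],0,1],[[0,0,0],0,1],[[0,0,0],0,1],[[0,0,0],0,1],[[0,0,0],0,1]]'
```

```text
t: 10.75
eef_pos: [527.4, -51.5, 128.8]
tcp_rot: [3.141, -0.0, -3.062]
ft_force: [0.4, 5.6, 0.6]
opening: 0.099
grip_force: 30.0
```

```bash
python3 -m inch '[[[0,-0.009,-0.026],0,1],[[0,-0.01,-0.026],0,1],[[0,-0.01,-0.027],0,1],[[0,-0.011,-0.027],0,1],[[0,-0.013,-0.025],0,1],[[0,-0.014,-0.025],0,1],[[0,-0.014,-0.025],0,1],[[0,-0.015,-0.025],0,1],[[0,0,0],0,1],[[0,0,0],0,1]]'
```

```text
t: 12.0
eef_pos: [527.7, -56.9, 141.0]
tcp_rot: [3.14, -0.0, -3.063]
ft_force: [0.8, 6.9, -1.5]
opening: 0.095
grip_force: 30.0
```

```bash
cat > c.py <<'E'
import sys
from h import *
S=env.state();u=np.array([-.077,.997]);p=S["eef_pos"];f=S["ft_force"]
s=65+(p[:2]-np.array([527.4,-51.5]))@u;z=24+p[2]-128.8
a=np.arctan2(z,s);phi=a-np.arctan2(24,65);fs=f[:2]@u
ft=fs*np.sin(a)-f[2]*np.cos(a);fr=fs*np.cos(a)+f[2]*np.sin(a)
ex=ft-(2+5*phi)
g=0.0175*69.3/60
print(f"phi {phi:.3f} r {np.hypot(s,z):.1f} resist {ft:.1f} excess {ex:.1f} radial {fr:.1f} f {f.round(1)} t {S['t']:.2f} next1.2mm ty {-np.sin(a)*g:.4f} tz {-np.cos(a)*g:.4f}")
sys.exit(0 if ex<float(sys.argv[1]) and abs(fr)<15 else 1)
E
python3 c.py 9
python3 -m inch '[[[0,-0.002,-0.004],0,1],[[0,-0.002,-0.004],0,1],[[0,-0.002,-0.004],0,1],[[0,-0.001,-0.003],0,1],[[0,0,-0.002],0,1],[[0,0,0],0,1],[[0,0,0],0,1],[[0,0,0],0,1],[[0,0,0],0,1],[[0,0,0],0,1]]' >/dev/null; python3 c.py 4
```

```text
phi 0.193 r 69.7 resist 4.8 excess 1.9 radial 5.1 f [ 0.8  6.9 -1.5] t 12.00 next1.2mm ty -0.0105 tz -0.0173
phi 0.206 r 69.7 resist 5.1 excess 2.1 radial 3.8 f [ 1.   6.1 -2.3] t 13.25 next1.2mm ty -0.0107 tz -0.0171
```

```bash
python3 -m inch '[[[0,-0.003,-0.005],0,1],[[0,-0.003,-0.005],0,1],[[0,-0.003,-0.005],0,1],[[0,-0.001,-0.002],0,1],[[0,0,0],0,1],[[0,0,0],0,1],[[0,0,0],0,1],[[0,0,0],0,1],[[0,0,0],0,1],[[0,0,0],0,1]]' >/dev/null; python3 c.py 4.5 && python3 -m inch '[[[0,-0.003,-0.005],0,1],[[0,-0.003,-0.005],0,1],[[0,-0.003,-0.005],0,1],[[0,-0.002,-0.002],0,1],[[0,0,0],0,1],[[0,0,0],0,1],[[0,0,0],0,1],[[0,0,0],0,1],[[0,0,0],0,1],[[0,0,0],0,1]]' >/dev/null; python3 c.py 4.5 && python3 -m inch '[[[0,-0.003,-0.005],0,1],[[0,-0.003,-0.005],0,1],[[0,-0.003,-0.005],0,1],[[0,-0.002,-0.002],0,1],[[0,0,0],0,1],[[0,0,0],0,1],[[0,0,0],0,1],[[0,0,0],0,1],[[0,0,0],0,1],[[0,0,0],0,1]]' >/dev/null; python3 c.py 4.5
```

```text
phi 0.224 r 69.8 resist 6.3 excess 3.2 radial 4.3 f [ 1.2  7.1 -2.9] t 14.50 next1.2mm ty -0.0110 tz -0.0169
phi 0.242 r 69.9 resist 5.7 excess 2.5 radial 3.9 f [ 0.   6.5 -2.5] t 15.75 next1.2mm ty -0.0113 tz -0.0167
phi 0.259 r 69.9 resist 5.6 excess 2.3 radial 4.7 f [-0.3  7.  -1.9] t 17.00 next1.2mm ty -0.0116 tz -0.0165
```

```bash
python3 -m inch '[[[0,-0.003,-0.005],0,1],[[0,-0.003,-0.005],0,1],[[0,-0.003,-0.005],0,1],[[0,-0.001,-0.003],0,1],[[0,0,0],0,1],[[0,0,0],0,1],[[0,0,0],0,1],[[0,0,0],0,1],[[0,0,0],0,1],[[0,0,0],0,1]]' >/dev/null; python3 c.py 4.5 && python3 -m inch '[[[0,-0.003,-0.005],0,1],[[0,-0.003,-0.005],0,1],[[0,-0.003,-0.005],0,1],[[0,-0.003,-0.002],0,1],[[0,0,0],0,1],[[0,0,0],0,1],[[0,0,0],0,1],[[0,0,0],0,1],[[0,0,0],0,1],[[0,0,0],0,1]]' >/dev/null; python3 c.py 4.5 && python3 -m inch '[[[0,-0.003,-0.005],0,1],[[0,-0.003,-0.005],0,1],[[0,-0.003,-0.005],0,1],[[0,-0.003,-0.002],0,1],[[0,0,0],0,1],[[0,0,0],0,1],[[0,0,0],0,1],[[0,0,0],0,1],[[0,0,0],0,1],[[0,0,0],0,1]]' >/dev/null; python3 c.py 4.5
```

```text
phi 0.276 r 70.0 resist 7.0 excess 3.6 radial 3.6 f [ 0.5  7.1 -3.6] t 18.25 next1.2mm ty -0.0119 tz -0.0163
phi 0.294 r 70.0 resist 6.0 excess 2.5 radial 3.6 f [ 0.2  6.5 -2.6] t 19.50 next1.2mm ty -0.0122 tz -0.0161
phi 0.312 r 70.1 resist 6.7 excess 3.1 radial 4.3 f [ 0.3  7.5 -2.6] t 20.75 next1.2mm ty -0.0125 tz -0.0159
```

```bash
python3 -m inch '[[[0,-0.003,-0.005],0,1],[[0,-0.003,-0.005],0,1],[[0,-0.003,-0.005],0,1],[[0,-0.003,-0.001],0,1],[[0,0,0],0,1],[[0,0,0],0,1],[[0,0,0],0,1],[[0,0,0],0,1],[[0,0,0],0,1],[[0,0,0],0,1]]' >/dev/null; python3 c.py 5 && python3 -m inch '[[[0,-0.003,-0.005],0,1],[[0,-0.003,-0.005],0,1],[[0,-0.003,-0.004],0,1],[[0,-0.004,-0.002],0,1],[[0,0,0],0,1],[[0,0,0],0,1],[[0,0,0],0,1],[[0,0,0],0,1],[[0,0,0],0,1],[[0,0,0],0,1]]' >/dev/null; python3 c.py 5 && python3 -m inch '[[[0,-0.003,-0.005],0,1],[[0,-0.003,-0.005],0,1],[[0,-0.004,-0.003],0,1],[[0,-0.003,-0.002],0,1],[[0,0,0],0,1],[[0,0,0],0,1],[[0,0,0],0,1],[[0,0,0],0,1],[[0,0,0],0,1],[[0,0,0],0,1]]' >/dev/null; python3 c.py 5 && python3 -m inch '[[[0,-0.003,-0.005],0,1],[[0,-0.003,-0.005],0,1],[[0,-0.004,-0.003],0,1],[[0,-0.004,-0.002],0,1],[[0,0,0],0,1],[[0,0,0],0,1],[[0,0,0],0,1],[[0,0,0],0,1],[[0,0,0],0,1],[[0,0,0],0,1]]' >/dev/null; python3 c.py 5
```

```text
phi 0.329 r 70.2 resist 5.8 excess 2.2 radial 4.2 f [ 0.9  7.  -1.9] t 22.00 next1.2mm ty -0.0127 tz -0.0157
phi 0.345 r 70.2 resist 6.9 excess 3.2 radial 4.1 f [ 0.2  7.6 -2.6] t 23.25 next1.2mm ty -0.0130 tz -0.0155
phi 0.362 r 70.3 resist 6.1 excess 2.3 radial 5.4 f [ 0.   8.2 -1.1] t 24.50 next1.2mm ty -0.0133 tz -0.0153
phi 0.380 r 70.3 resist 7.0 excess 3.1 radial 5.2 f [ 1.7  8.7 -1.7] t 25.75 next1.2mm ty -0.0135 tz -0.0150
```

```bash
python3 -m inch '[[[0,-0.003,-0.005],0,1],[[0,-0.003,-0.005],0,1],[[0,-0.004,-0.003],0,1],[[0,-0.004,-0.002],0,1],[[0,0,0],0,1],[[0,0,0],0,1],[[0,0,0],0,1],[[0,0,0],0,1],[[0,0,0],0,1],[[0,0,0],0,1]]' >/dev/null; python3 c.py 5 && python3 -m inch '[[[0,-0.003,-0.005],0,1],[[0,-0.003,-0.004],0,1],[[0,-0.004,-0.003],0,1],[[0,-0.004,-0.003],0,1],[[0,0,0],0,1],[[0,0,0],0,1],[[0,0,0],0,1],[[0,0,0],0,1],[[0,0,0],0,1],[[0,0,0],0,1]]' >/dev/null; python3 c.py 5 && python3 -m inch '[[[0,-0.003,-0.005],0,1],[[0,-0.003,-0.005],0,1],[[0,-0.004,-0.003],0,1],[[0,-0.004,-0.002],0,1],[[0,0,0],0,1],[[0,0,0],0,1],[[0,0,0],0,1],[[0,0,0],0,1],[[0,0,0],0,1],[[0,0,0],0,1]]' >/dev/null; python3 c.py 5 && python3 -m inch '[[[0,-0.003,-0.005],0,1],[[0,-0.003,-0.004],0,1],[[0,-0.004,-0.003],0,1],[[0,-0.004,-0.002],0,1],[[0,0,0],0,1],[[0,0,0],0,1],[[0,0,0],0,1],[[0,0,0],0,1],[[0,0,0],0,1],[[0,0,0],0,1]]' >/dev/null; python3 c.py 5
```

```text
phi 0.397 r 70.4 resist 6.6 excess 2.6 radial 5.9 f [-0.3  8.8 -0.8] t 27.00 next1.2mm ty -0.0138 tz -0.0148
phi 0.414 r 70.5 resist 6.4 excess 2.3 radial 7.5 f [-0.1  9.9  0.7] t 28.25 next1.2mm ty -0.0140 tz -0.0145
phi 0.430 r 70.5 resist 6.6 excess 2.5 radial 6.1 f [ 0.4  9.  -0.4] t 29.50 next1.2mm ty -0.0143 tz -0.0143
phi 0.442 r 70.6 resist 10.1 excess 5.9 radial 6.4 f [ 0.9 11.7 -2.5] t 30.75 next1.2mm ty -0.0144 tz -0.0141
```

```bash
python3 -m inch '[[[0,-0.001,-0.003],0,1],[[0,-0.001,-0.003],0,1],[[0,0,-0.002],0,1],[[0,0,0],0,1],[[0,0,0],0,1],[[0,0,0],0,1],[[0,0,0],0,1],[[0,0,0],0,1],[[0,0,0],0,1],[[0,0,0],0,1]]' ; python3 c.py 5
```

```text
t: 32.0
eef_pos: [528.3, -67.3, 155.4]
tcp_rot: [3.139, -0.001, -3.063]
ft_force: [2.6, 10.8, -6.3]
opening: 0.096
grip_force: 30.0
phi 0.446 r 70.6 resist 12.0 excess 7.8 radial 2.9 f [ 2.6 10.8 -6.3] t 32.00 next1.2mm ty -0.0145 tz -0.0141
```

```bash
cat > arc.py <<'E'
import numpy as np,sys
def bar(th,ph):
    a=np.arctan2(24,65)+ph;u=185-69.3*np.cos(a);n=14+69.3*np.sin(a)
    return np.array([-u*np.cos(th)+n*np.sin(th),u*np.sin(th)+n*np.cos(th)])
if __name__=="__main__":
    W=[(0,.446),(0,.40),(.1,.40),(.2,.40),(.3,.40),(.4,.41),(.5,.46),(.6,.52),(.7,.58),(.8,.63),(.9,.66),(1.0,.66),(1.1,.66),(1.2,.66),(1.25,.66)]
    for a,b in zip(W,W[1:]):
        d=(bar(*b)-bar(*a))/60;print(b,bar(*b).round(1),"ty",d[0].round(3),"tz",-d[1].round(3))
E
python3 arc.py
```

```text
(0, 0.4) [-134.5   61.4] ty 0.037 tz 0.038
(0.1, 0.4) [-127.7   74.5] ty 0.113 tz -0.219
(0.2, 0.4) [-119.6   86.9] ty 0.135 tz -0.206
(0.3, 0.4) [-110.3   98.4] ty 0.155 tz -0.192
(0.4, 0.41) [-100.2  109.6] ty 0.169 tz -0.186
(0.5, 0.46) [-89.7 122.4] ty 0.174 tz -0.213
(0.6, 0.52) [-78.1 134.7] ty 0.194 tz -0.206
(0.7, 0.58) [-65.1 145.9] ty 0.217 tz -0.187
(0.8, 0.63) [-50.7 155.1] ty 0.239 tz -0.153
(0.9, 0.66) [-35.2 161.5] ty 0.259 tz -0.106
(1.0, 0.66) [-18.9 164.2] ty 0.272 tz -0.045
(1.1, 0.66) [ -2.4 165.3] ty 0.275 tz -0.018
(1.2, 0.66) [ 14.1 164.7] ty 0.275 tz 0.01
(1.25, 0.66) [ 22.3 163.8] ty 0.137 tz 0.015
```

```bash
cat > d.py <<'E'
from h import *
from arc import bar
from scipy.optimize import fsolve
S=env.state();u=np.array([-.077,.997]);p=S["eef_pos"]
q=-120+(p[:2]-np.array([527.4,-51.5]))@u;z=38+p[2]-128.8
th,ph=fsolve(lambda v:bar(*v)-[q,z],[max(.02,np.arctan2(z,-q)-.43),.42])
f=S["ft_force"];fs=f[:2]@u
print(f"lid {th:.3f} paddle {ph:.3f} q {q:.1f} z {z:.1f} fs {fs:.1f} fz {f[2]:.1f} fx {f[0]:.1f} t {S['t']:.2f} open {S['opening']:.3f} rot {S['tcp_rot'].round(3)}")
E
python3 -m inch '[[[0,0.012,0.013],0,1],[[0,0.012,0.013],0,1],[[0,0.012,0.012],0,1],[[0,0.011,-0.022],0,1],[[0,0.011,-0.022],0,1],[[0,0.011,-0.022],0,1],[[0,0.011,-0.022],0,1],[[0,0.011,-0.022],0,1],[[0,0.011,-0.022],0,1],[[0,0,0],0,1]]' >/dev/null; python3 d.py
```

```text
lid 0.065 paddle 0.420 q -131.1 z 71.1 fs -3.4 fz -6.3 fx -1.4 t 33.25 open 0.096 rot [-3.141 -0.    -3.062]
```

```bash
python3 -m inch '[[[0,0.011,-0.022],0,1],[[0,0.011,-0.022],0,1],[[0,0.012,-0.022],0,1],[[0,0.012,-0.022],0,1],[[0,0.027,-0.041],0,1],[[0,0.027,-0.041],0,1],[[0,0.027,-0.041],0,1],[[0,0.027,-0.041],0,1],[[0,0.027,-0.041],0,1],[[0,0,0],0,1]]' >/dev/null; python3 d.py
```

```text
lid 0.204 paddle 0.426 q -120.2 z 88.9 fs -4.1 fz -3.8 fx -1.3 t 34.50 open 0.098 rot [-3.141  0.    -3.062]
```

```bash
python3 -m inch '[[[0,0.034,-0.034],0,1],[[0,0.034,-0.034],0,1],[[0,0.033,-0.036],0,1],[[0,0.031,-0.038],0,1],[[0,0.031,-0.038],0,1],[[0,0.042,-0.046],0,1],[[0,0.042,-0.046],0,1],[[0,0.042,-0.046],0,1],[[0,0.042,-0.046],0,1],[[0,0,0],0,1]]' >/dev/null; python3 d.py
```

```text
lid 0.402 paddle 0.427 q -100.4 z 110.8 fs -3.9 fz -3.5 fx -1.5 t 35.75 open 0.091 rot [-3.141e+00  1.000e-03 -3.062e+00]
```

```bash
python3 -m inch '[[[0,0.035,-0.043],0,1],[[0,0.035,-0.043],0,1],[[0,0.035,-0.043],0,1],[[0,0.035,-0.042],0,1],[[0,0.035,-0.042],0,1],[[0,0.039,-0.041],0,1],[[0,0.039,-0.041],0,1],[[0,0.039,-0.041],0,1],[[0,0.039,-0.041],0,1],[[0,0.039,-0.041],0,1]]' >/dev/null; python3 d.py; 
```

```text
lid 0.600 paddle 0.538 q -78.5 z 135.9 fs -7.1 fz -4.1 fx -0.4 t 37.00 open 0.092 rot [-3.141e+00  1.000e-03 -3.062e+00]
```

```bash
python3 -m inch '[[[0,0.043,-0.037],0,1],[[0,0.043,-0.037],0,1],[[0,0.043,-0.037],0,1],[[0,0.043,-0.037],0,1],[[0,0.043,-0.037],0,1],[[0,0.048,-0.030],0,1],[[0,0.048,-0.030],0,1],[[0,0.048,-0.030],0,1],[[0,0.048,-0.030],0,1],[[0,0.048,-0.030],0,1]]' >/dev/null; python3 d.py; python3 -c "
from h import *
p=eyes.read_camera('scene');r,c=190,265;a=cv2.resize(p['pixels'][r-75:r+75,c-100:c+100],(600,450),interpolation=2);cv2.imwrite('pics/s8.png',a[:,:,::-1])"
```

```text
lid 0.798 paddle 0.646 q -51.2 z 156.1 fs -6.0 fz -3.4 fx 2.2 t 38.25 open 0.096 rot [-3.141e+00  2.000e-03 -3.062e+00]
```

View pics/s8.png

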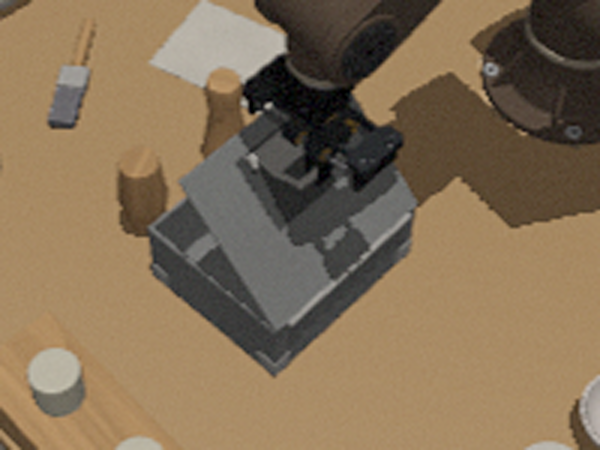

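The picture shows the lid about 45° open with the bar gripped, and the moulds standing where they were, at (140,190) and (222,110).

```bash
python3 -m inch '[[[0,0.052,-0.019],0,1],[[0,0.052,-0.019],0,1],[[0,0.052,-0.019],0,1],[[0,0.052,-0.019],0,1],[[0,0.052,-0.019],0,1],[[0,0.054,-0.009],0,1],[[0,0.054,-0.009],0,1],[[0,0.054,-0.009],0,1],[[0,0.054,-0.009],0,1],[[0,0.054,-0.009],0,1]]' >/dev/null; python3 d.py
```

```text
lid 0.997 paddle 0.667 q -19.4 z 164.6 fs -6.6 fz -3.2 fx 3.0 t 39.55 open 0.096 rot [-3.141e+00  3.000e-03 -3.062e+00]
```

```bash
python3 -m inch '[[[0,0.055,-0.004],0,1],[[0,0.055,-0.004],0,1],[[0,0.055,-0.004],0,1],[[0,0.055,-0.003],0,1],[[0,0.055,-0.003],0,1],[[0,0.055,0.001],0,1],[[0,0.055,0.002],0,1],[[0,0.055,0.002],0,1],[[0,0.055,0.003],0,1],[[0,0.055,0.003],0,1]]' >/dev/null; python3 d.py
```

```text
lid 1.197 paddle 0.669 q 13.7 z 165.3 fs -6.3 fz -0.7 fx 4.9 t 40.80 open 0.097 rot [-3.141  0.004 -3.062]
```

```bash
python3 -m inch '[[[0,0.055,0.005],0,1],[[0,0.055,0.006],0,1],[[0,0.04,0.005],0,1],[[0,0,0],0,1],[[0,0,0],0,0.75],[[0,0,0],0,0.6],[[0,0,0],0,0.5],[[0,0,0],0,0.4],[[0,0,0],0,0.4],[[0,0,0],0,0.4]]' >/dev/null; python3 d.py; python3 -c "
from h import *
p=eyes.read_camera('scene');w=eyes.read_camera('wrist');r,c=190,265;a=cv2.resize(p['pixels'][r-75:r+75,c-100:c+100],(400,300),interpolation=2);cv2.imwrite('pics/s9.png',np.hstack([a,cv2.resize(w['pixels'],(400,300))])[:,:,::-1])"
```

```text
lid 1.256 paddle 0.660 q 23.3 z 163.6 fs -0.9 fz -0.2 fx -0.0 t 42.05 open 0.299 rot [ 3.141  0.    -3.062]
```

View pics/s9.png

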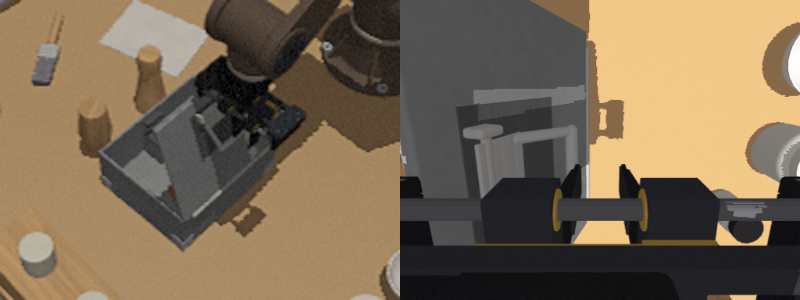

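Left: the lid stands open about 70° with the moulds in place. Right: the bar at (575,130) has slipped out of the fingers and back onto the lid. Now straight up.

```bash
python3 -m inch '[[[0,0,-0.1],0,0.4],[[0,0,-0.1],0,0.4],[[0,0,-0.2],0,0.4],[[0,0,-0.3],0,0.4],[[0,0,-0.4],0,0.4],[[0,0,-0.4],0,0.4],[[0,0,-0.4],0,0.4],[[0,0,-0.3],0,0.4],[[0,0,0],0,0.4],[[0,0,0],0,0.4]]'; python3 -c "
from h import *
p=eyes.read_camera('scene');w=eyes.read_camera('wrist');r,c=190,265;a=cv2.resize(p['pixels'][r-75:r+75,c-100:c+100],(400,300),interpolation=2);cv2.imwrite('pics/s10.png',np.hstack([a,cv2.resize(w['pixels'],(400,300))])[:,:,::-1])"
```

```text
t: 43.4
eef_pos: [515.8, 91.0, 385.7]
tcp_rot: [3.141, -0.001, -3.062]
ft_force: [0.2, 0.2, -0.4]
opening: 0.296
grip_force: 0.0
```

View pics/s10.png

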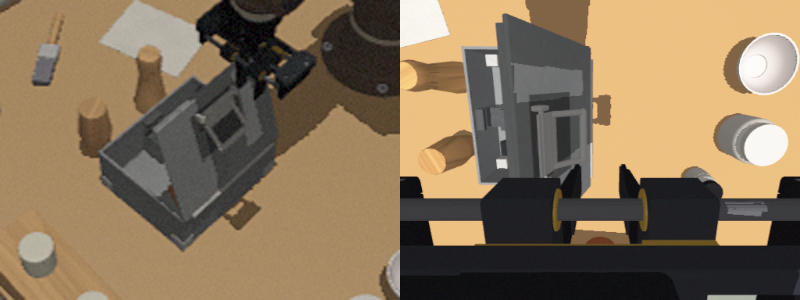

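The gripper is clear above. The lid stands open at about 71°, the paddle lies flat on it, and everything else is where it was.

```bash
python3 -c "
from h import *
print(env.job_done())"
```

```text
the job is handed in; nothing more can be done
None
```

The tool chest is open and the job is handed in: the latch met its stop at about 0.44 rad with the lid shut, the lid now stands at about 71° (estimated from the arm's position), the paddle has dropped back flat, and nothing around the chest was moved.

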